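Latch the lid of a circuit board test fixture

ROBOT

A 6-joint arm with a two-finger parallel gripper is mounted at the origin on the work surface. World frame = base frame: x ahead of the robot, y to its left, z up, the work surface at z = 0. Lengths are in m, angles in rad, forces in N, time in s.
With the tool pointing down it reaches from about 0.25 to 0.725 m from the base axis. Payload 4 kg.
Tool frame: the origin (TCP) lies on the centre line of the jaws, within the pads' length; the fingertips stand 14 mm ahead of it and the grasp point (between the pads) lies 5 mm behind it; z points along the fingers, x is the direction in which the jaws open and shut, and the axes are right-handed (so a half turn about z gives the same grasp; the last joint's range is limited). The gripper opens to 85 mm and grips with 20 to 120 N. Pads are 22 mm wide; open, the fingers measure 114 mm over their backs; the gripper's body (76 mm by 85 mm) begins 54 mm behind the grasp point. The pads swing forward as they close: fully open they stand 13 mm farther back than shut.
Start: joints at [1.307, 0.241, 0.005, 1.335, 0, 1.571], TCP at [0.13, 0.483, 0.245] pointing down, gripper open.
Joint ranges: [-2.72, 2.72], [-1.05, 1.87], [-1.09, 1.28], [-1.99, 2.15], [-1.42, 1.44], [-3.14, 3.14]. Speed limits (rad/s): [2.79, 2.79, 3.14, 3.14, 3.14, 3.14].

INTERFACE

Orientations are given as a unit quaternion [x, y, z, w].
In Python, from workcell import bot gives the robot as it stands.
- The arm moves only by the tool play_rows, never from a script. Its argument "motion" is a list of rows, each an object with "fingers": the closure, from -1 (fully open) to 1 (shut), so that 0 is half open; "translation": the shift along the tool's x, y, z in cm, a list of three; "roll": the turn about the tool's z in degrees. A call has 1 to 20 rows; each row is the pose to reach, as a shift and turn from the pose commanded when the call began, along the tool's axes at that moment; what a row does not reach only later rows make up. A row lasts 1/12 s, in which the tool goes at most 41.7 mm and 7.16 degrees, less where a joint would pass 70% of its speed; a pose out of reach is approached as far as the arm can. A call with a gripper value outside its range is refused whole. The fingers move at their own pace and stop on an object; the grip force is fixed at half the most. Time passes only in rows, so rows that repeat a pose let the fingers close. It gives the time, the measured TCP pose, the force and the opening at its end, in the units of the state.
- bot.get_obs(): the state, without advancing time (a new reading comes with each control period).
- bot.camera(name): name is "scene" or "side" or "wrist"; returns a dict with "pixels" (384x512x3 uint8, red, green, blue), "intrinsics" (3x3 intrinsics, pixels), "k1" (the pictures are not rectified: a ray, as slopes to the right and down, at radius r is drawn at 1 + k1 r^2 times it, then the intrinsics apply), "world_to_cam" (4x4, takes a point from world to camera coordinates). Camera axes: x right, y down, z forward; pixel columns grow to the right and rows downward; lengths in m; the calibration is good to about 2 mm. A picture is of the moment at which its call begins. There is no depth.
- bot.job_done(): hands the job in, once; it reports no verdict.
The state is a dict: "clock": time; "joint_pos": joint angles; "joint_vel": joint speeds; "tau": joint torques, N m; "eef_pos": TCP position; "tool_rot": TCP orientation; "ft_force": force on the tool from outside, world axes, zero at the start; "ft_torque": the same for the moment, N m; "grip_width": finger opening in m.
Only numpy, scipy, OpenCV 4.12 (cv2) and the standard library are available. Lean on these libraries where they do the work, as an engineer would, in place of code of your own. Each camera call takes 0.05 s, during which the arm holds its last target. There are 200 camera calls.

TASK

Latch the board test fixture shut: swing the loose wire bail of its toggle latch up and over the hook of the keeper on the lid, then press the red lever down with the fingertips until it lies fully home and the lid is drawn tight onto its sprung probes. Work gently and by feel: do not ram the bail against the keeper, stop pushing as soon as the lever has come home, and leave the solder reel, the flux jar and the screwdriver where they are.

Things in the scene. Friction and masses are not known exactly. Their poses are not given: they have to be found in the camera images.
- fixture: cream test fixture, black-framed lid, 220 (x) by 260 (y) by 118 mm tall shut; fixed. Origin: centre of the underside, z up. The face its -x axis points to, 110 mm from the origin, carries the latch at its middle (y = 0); the lid hinges along the +x side. The latch is packed out on shims: the lever's pivot is 64 mm above the bench but 15 to 21 mm out from this face (not measured: feel for it).
- lever (a joint): red lever's angle from straight down (rad): 0 = home on its solid stop; grows as it swings out and up; starts at 2.03 to 2.24. Plate 26 mm wide, 4 thick, 4 to 44 mm from the pivot, curled tip to 52. Stays where left. Press its upper (at home outer) side: at 40 mm 4 N free, up to 11 N near 0.8 rad, 4 N near home, no snap; at the stop force climbs steeply. Over 20 N strains it; do not pinch it.
- bail (a joint): angle of the wire bail on the lever (rad): 3.1 = folded back along the lever (start), 0 = latched; its angle from straight down = lever + 3.21 - bail. A U of 6 mm wire, 50 mm over its legs, lever between them; legs turn on a pin 13 mm from the pivot along the lever, crossbar 49.8 mm from the pin. Swings freely; past upright it leans on the keeper and sinks into the hook as the lever goes down.
- keeper: steel keeper on the lid, hook 30 mm wide (y). Origin: centre of the seated crossbar (lid shut: 14.5 mm out from the latch face, 100 mm up; 8 mm higher unlatched). -x points out. Hook: groove open at the top, floor 3 mm below the origin, lip 3 to 7 mm out and 4 mm above it, back plate 5 mm in and 18 mm above it. Over 15 N of the bail on it while the lever is up damages it.
- lid (a joint): angle of the lid (rad): 0 = hard shut, grows as it opens; about 0.034 while it rests unlatched on the sprung probes, about 0.007 when latched.
- reel: black solder reel standing on the bench to one side of the latch, 68 mm diameter, 54 mm tall; origin: centre of its underside. Not to be moved.
- jar: small amber flux jar with a red cap, 44 mm diameter, 62 mm tall, on the other side of the latch; origin: centre of its underside. Not to be moved.
- driver: screwdriver with a blue handle, 160 mm long, lying on the bench about 215 to 235 mm out from the latch face; origin under its middle, its own x axis along the blade. Not to be moved.

How it is judged:
By the outcome, as a careful person would: the job done as asked, in the order asked, and still so for the second after the job is handed in, with the robot touching nothing.
It also fails if it takes over 48 s, if anything falls off the work surface, if the arm or the gripper's body presses on something with over 40 N, if the wrist force passes 120 N, or if a joint passes its speed limit or range.

## Working session

There is one attempt and no reset: what is moved stays moved. The work goes in short steps, Python scripts to look and compute and a tool call to move; the robot and the scene stay as the last step left them, time stands still between calls to the robot, and variables do not carry over. Pictures are saved under pics/ and viewed, about 8 in all and at most 12, crops included, and the job is handed in when it is done.

Besides the shell and the picture viewer there is one more tool, called after ">>>" by a JSON object that holds its "fn" and its "kwargs", one argument or row to a line. play_rows: Moves the arm, as the interface text tells. Its arguments: {"type":"object","properties":{"motion":{"type":"array","items":{"type":"object","properties":{"fingers":{"type":"number"},"translation":{"type":"array","items":{"type":"number"}},"roll":{"type":"number"}}}}},"required":["motion"]}

```bash
mkdir -p pics
python3 - <<'E'
from workcell import bot
import cv2,numpy as np
o=bot.get_obs()
print(o['clock'],o['eef_pos'],o['tool_rot'],o['ft_force'],o['grip_width'])
for n in ['scene','side']:
    c=bot.camera(n); cv2.imwrite(f'pics/{n}0.png',c['pixels'][:,:,::-1])
    np.savez(f'{n}.npz',**c)
    print(n,c['intrinsics'],c['k1'],c['world_to_cam'])
E
```

```text
0.0 [0.13021089 0.48211694 0.24441487] [ 7.93948268e-01  6.07984406e-01 -8.37667445e-04  6.37969881e-04] [-0.13134622  0.29101126 -0.25484922] 0.08556180998140056
scene [[395.90852028   0.         257.71254402]
 [  0.         395.90852028 190.45853531]
 [  0.           0.           1.        ]] -0.12101712742928397 [[ 0.76794738  0.64043813 -0.00978913 -0.46351038]
 [ 0.43952677 -0.53802918 -0.71926408 -0.16752182]
 [-0.46591098  0.54805438 -0.6946678   1.25674839]
 [ 0.          0.          0.          1.        ]]
side [[463.51613523   0.         250.61070151]
 [  0.         463.51613523 195.92126839]
 [  0.           0.           1.        ]] -0.17699903548621085 [[-0.96762914 -0.25220336 -0.00934378  0.5933454 ]
 [-0.1851697   0.73462328 -0.65271802  0.12996071]
 [ 0.17148184 -0.62985879 -0.75754332  0.88072162]
 [ 0.          0.          0.          1.        ]]
```

View pics/scene0.png

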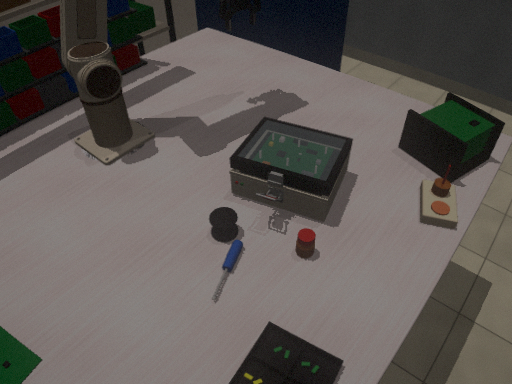

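View pics/side0.png

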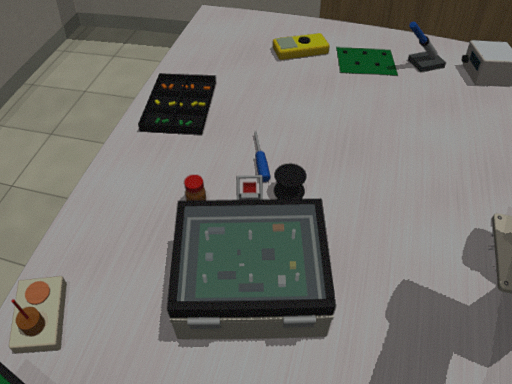

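Run:
```python
import cv2,numpy as np
a=np.load('scene.npz')['pixels'][:,:,::-1];b=np.load('side.npz')['pixels'][:,:,::-1]
f=lambda im,x,y,w,h,s:np.clip(cv2.resize(im[y:y+h,x:x+w],None,fx=s,fy=s,interpolation=cv2.INTER_CUBIC).astype(float)*1.5,0,255)
cv2.imwrite('pics/sc.png',f(a,200,105,160,160,3.75)); cv2.imwrite('pics/sd.png',f(b,160,125,180,150,4))
```

```text
[ WARN:0@0.090] global loadsave.cpp:1063 imwrite_ Unsupported depth image for selected encoder is fallbacked to CV_8U.
```

View pics/sc.png

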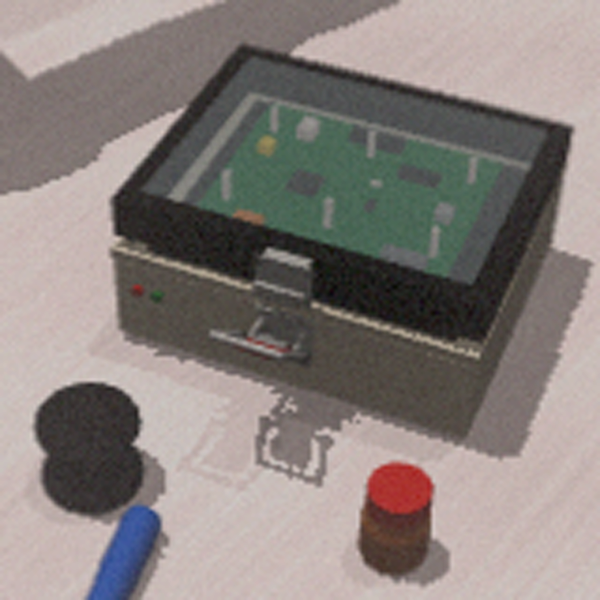

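View pics/sd.png

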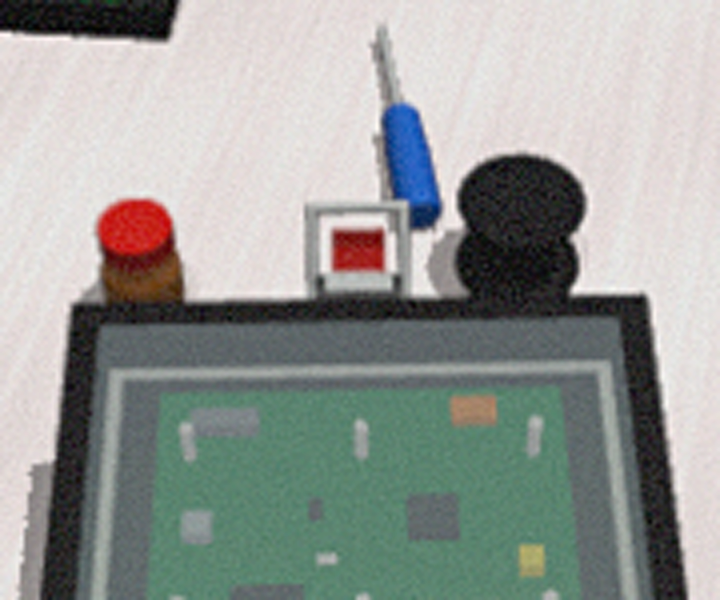

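```bash
cat > h.py <<'E'
import numpy as np,cv2
from scipy.optimize import least_squares
cal={n:dict(np.load(n+'.npz')) for n in('scene','side')}
def proj(n,P):
    c=cal[n];P=np.atleast_2d(P);q=P@c['world_to_cam'][:3,:3].T+c['world_to_cam'][:3,3]
    s=q[:,:2]/q[:,2:];s=s*(1+c['k1']*(s**2).sum(1,keepdims=True))
    K=c['intrinsics'];return s*[K[0,0],K[1,1]]+K[:2,2]
def fx(p,L): # p=x,y,yaw ; L local
    c,s=np.cos(p[2]),np.sin(p[2]);L=np.atleast_2d(L)
    return np.c_[p[0]+c*L[:,0]-s*L[:,1],p[1]+s*L[:,0]+c*L[:,1],L[:,2]]
E
python3 - <<'E'
from h import *
S=np.array
sc=S([[242,45],[572,128],[114,200],[480,285]])/3.75+[200,105]
sd=S([[72,305],[648,296]])/4+[160,125]
# corners: scene far-left,far-right(+x side), front-left, front-right ; determine y signs: front-left in scene = reel side
best=None
C=lambda sg:S([[.11,sg*.13,.118],[.11,-sg*.13,.118],[-.11,sg*.13,.126],[-.11,-sg*.13,.126]])
for sg in(1,-1):
  for y0 in np.arange(-3,3.1,1.5):
    L=C(sg)
    f=lambda p:np.r_[(proj('scene',fx(p,L))-sc).ravel(),(proj('side',fx(p,L[[3,2]]))-sd).ravel()]
    r=least_squares(f,[.4,.4,y0])
    if best is None or r.cost<best[0]:best=(r.cost,sg,r.x,r.fun)
print(best)
p=best[2];sg=best[1]
# bail crossbar: scene ends, side ends
bs=S([[212,333],[292,354]])/3.75+[200,105];bd=S([[306,206],[412,206]])/4+[160,125]
def f(q):
    L=S([[-.11-q[0],sg*.025+q[2],q[1]],[-.11-q[0],-sg*.025+q[2],q[1]]])
    return np.r_[(proj('scene',fx(p,L))-bs).ravel(),(proj('side',fx(p,L[::-1]))-bd).ravel()]
r=least_squares(f,[.07,.08,0]);print(r.x,r.fun)
for d in(.015,.018,.021):
  u=r.x[0]-d;v=r.x[1]-.064;print(d,np.hypot(u,v),np.arctan2(u,-v))
  print('tip44',fx(p,[[-.11-d,0,.064]]))
# jar, reel bases/tops
def px(n,uv,z):
    return least_squares(lambda w:proj(n,[[w[0],w[1],z]])[0]-uv,[.4,.4]).x
for nm,n,uv,z in[('jar','scene',S([400,488])/3.75+[200,105],.062),('jar','side',S([136,228])/4+[160,125],.062),('reel','scene',S([88,422])/3.75+[200,105],.054),('reel','side',S([522,200])/4+[160,125],.054)]:
  w=px(n,uv,z);c,s=np.cos(p[2]),np.sin(p[2]);d=w-p[:2];print(nm,n,w,'local',c*d[0]+s*d[1],-s*d[0]+c*d[1])
E
```

```text
(np.float64(22.296404288185926), 1, array([0.55970097, 0.19832554, 1.84115462]), array([-0.19720866, -2.81037526,  0.30461392, -3.18363126, -1.46191645,
       -2.11223769,  1.6118833 ,  4.00891873, -0.47666006, -0.44060387,
        0.38825958, -0.7661485 ]))
[ 0.07409527  0.10612879 -0.00196808] [-0.78710671 -0.72842139 -2.17825447 -0.14975109 -0.98338514  0.60320121
 -1.50403608  0.14353222]
0.015 0.07257468697107343 2.1901251015013457
tip44 [[0.59308557 0.07786613 0.064     ]]
0.018 0.07015350024260533 2.214951305437223
tip44 [[0.5938868  0.07497511 0.064     ]]
0.021 0.06777862497594031 2.241534628831254
tip44 [[0.59468803 0.07208408 0.064     ]]
jar scene [0.73195172 0.01797646] local -0.2198021160369526 -0.11782673424695991
jar side [0.72622532 0.02252514] local -0.2138892732997258 -0.11352319308016104
reel scene [ 0.54596469 -0.05642686] local -0.24182994298948685 0.08127575081725928
reel side [ 0.54027153 -0.05215675] local -0.23619443721197061 0.08562166807075526
```

Scene and side views: the lid is shut, the lever sticks out and up with the bail folded along it, the reel is on the +y side and the jar on the −y side. The tool can only point straight down, so I'll use the back of one open finger, which stands clear of the gripper body. Moving to a standoff in front of the latch.

>>> {"fn": "play_rows", "kwargs": {
  "motion": [
    {"fingers":-1,"translation":[-2.5,4,0],"roll":-2},
    {"fingers":-1,"translation":[-4.5,7.5,0],"roll":-4},
    {"fingers":-1,"translation":[-6.5,11,0],"roll":-6},
    {"fingers":-1,"translation":[-8.6,14,0],"roll":-8},
    {"fingers":-1,"translation":[-10.7,17.5,0],"roll":-10},
    {"fingers":-1,"translation":[-12.8,21,0],"roll":-12},
    {"fingers":-1,"translation":[-15,24.5,0],"roll":-14},
    {"fingers":-1,"translation":[-17.1,28,0],"roll":-16},
    {"fingers":-1,"translation":[-19.3,31.5,0],"roll":-18},
    {"fingers":-1,"translation":[-21.5,35,0],"roll":-20},
    {"fingers":-1,"translation":[-23.6,38.5,0],"roll":-22},
    {"fingers":-1,"translation":[-25.8,42,0],"roll":-24},
    {"fingers":-1,"translation":[-28,45.5,0],"roll":-26},
    {"fingers":-1,"translation":[-30,49,0],"roll":-28},
    {"fingers":-1,"translation":[-32.3,52.5,0],"roll":-29},
    {"fingers":-1,"translation":[-34.5,56,1],"roll":-30},
    {"fingers":-1,"translation":[-36.3,59,3],"roll":-30.6},
    {"fingers":-1,"translation":[-37.4,61,5],"roll":-30.6},
    {"fingers":-1,"translation":[-37.9,61.7,6],"roll":-30.6},
    {"fingers":-1,"translation":[-37.9,61.7,6],"roll":-30.6}
  ]
}}

```text
clock: 1.77
eef_pos: [0.6258, -0.0457, 0.1808]
tool_rot: [0.606, 0.795, -0.002, -0.003]
ft_force: [-0.6, 0.5, 0.1]
grip_width: 0.0856
```

Run:
```python
from workcell import bot
import cv2,numpy as np
o=bot.get_obs()
print(o['clock'],o['eef_pos'],o['tool_rot'],o['ft_force'],o['grip_width'],o['joint_pos'])
f=lambda im,x,y,w,h,s:np.clip(cv2.resize(im[y:y+h,x:x+w,::-1],None,fx=s,fy=s,interpolation=cv2.INTER_CUBIC).astype(float)*1.4,0,255).astype('u1')
c=bot.camera('wrist');np.savez('wrist.npz',**c);print(c['intrinsics'],c['k1'],c['world_to_cam'])
a=bot.camera('scene')['pixels']
cv2.imwrite('pics/m1.png',np.hstack([f(c['pixels'],0,0,512,384,.9)[:345],f(a,200,100,140,140,345/140)])[:,:800])
```

```text
1.7667 [ 0.62584148 -0.04570162  0.18078154] [ 0.60648865  0.79508335 -0.00211051 -0.00308648] [-0.55642629  0.46165768  0.08763618] 0.08563190415224468 [-7.28226360e-02  5.32430592e-01  2.69393669e-01  1.31523590e+00
 -1.56616449e-04 -3.40334048e-01]
[[336.21822059   0.         259.46458012]
 [  0.         336.21822059 192.55142778]
 [  0.           0.           1.        ]] 0.00646681975757178 [[-0.26391148  0.96454169  0.00317293  0.20826652]
 [ 0.92645686  0.25257291  0.27907814 -0.58563945]
 [ 0.26838111  0.07659151 -0.96026315  0.15297704]
 [ 0.          0.          0.          1.        ]]
```

View pics/m1.png

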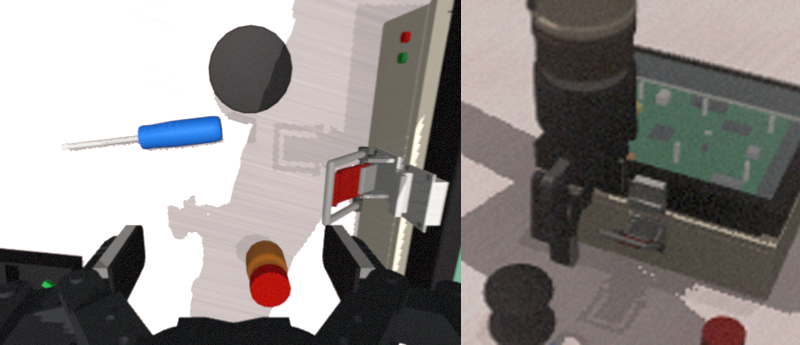

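The wrist view shows the bail crossbar running from about (329,160) to (327,223) in the 0.9× view, the keeper to its right, and the right finger's pad tip at about (335,228). I'll turn those into positions.

Run:
```python
from h import *
import h
h.cal['wrist']=dict(np.load('wrist.npz'))
T=np.array([0.62584,-0.0457,0.18078])
yaw=2*np.arctan2(.79508,.60649);ex=np.array([np.cos(yaw),np.sin(yaw)]);ey=np.array([ex[1],-ex[0]])
print('yaw',yaw)
def tl(uv,z):
    w=least_squares(lambda w:proj('wrist',[[w[0],w[1],z]])[0]-np.array(uv)/.9,[.6,0]).x
    return w,np.array([(w-T[:2])@ex,(w-T[:2])@ey])*1000
for nm,uv,z in[('bar top',(329,160),.105),('bar bot',(327,223),.105),('red tip t',(337,166),.093),('red tip b',(334,204),.093),('jar',(270,285),.062),('reel',(250,69),.054),
 ('fixface up',(372,160),.1),('fix base up',(357,150),0),('fix base dn',(375,40),0),('keep tl',(408,168),.126),('keep br',(442,228),.126),('keep tr',(446,183),.126),('keep bl',(402,212),.126)]:
    print(nm,z,*tl(uv,z))
for z in(.18,.174,.166):
  for x in (.0428,.057):
    for y in(-.011,.011):
      P=np.r_[T[:2]+ex*x+ey*y,z];print(z,x,y,proj('wrist',P)[0]*.9)
```

```text
yaw 1.8383021120086351
bar top 0.105 [0.58691569 0.01319598] [ 67.08997364 -21.97211798]
bar bot 0.105 [0.6324284 0.0284809] [69.80102999 25.96206711]
red tip t 0.093 [0.5914442  0.02507295] [ 77.34751587 -14.46526526]
red tip b 0.093 [0.62042628 0.03359768] [77.90830438 15.73932499]
jar 0.062 [0.72360608 0.0179522 ] [ 35.54610375 111.1138358 ]
reel 0.054 [ 0.54072963 -0.05449043] [ 14.01916642 -84.40681073]
fixface up 0.1 [0.5796061  0.04464686] [ 99.35436979 -20.70841738]
fix base up 0 [0.58476517 0.07755996] [129.73317227  -7.03302102]
fix base dn 0 [0.48152977 0.05427894] [ 134.56805988 -112.75046762]
keep tl 0.126 [0.5756114  0.05490022] [110.29895317 -21.85079659]
keep br 0.126 [0.60788704 0.09404617] [139.52128677  19.62421963]
keep tr 0.126 [0.57839699 0.08236045] [136.04620091 -11.90580641]
keep bl 0.126 [0.60424299 0.0636394 ] [111.15921396   8.07245287]
0.18 0.0428 -0.011 [324.13373587 220.85719898]
0.18 0.0428 0.011 [320.41894335 262.19963649]
0.18 0.057 -0.011 [354.50985827 220.82532397]
0.18 0.057 0.011 [349.54040398 262.17369912]
0.174 0.0428 -0.011 [320.54606036 215.55514066]
0.174 0.0428 0.011 [317.11064857 255.55049578]
0.174 0.057 -0.011 [349.72992932 215.52298972]
0.174 0.057 0.011 [345.13381008 255.52345116]
0.166 0.0428 -0.011 [316.17854316 209.09991984]
0.166 0.0428 0.011 [313.06929486 247.42712652]
0.166 0.057 -0.011 [343.91150836 209.0678312 ]
0.166 0.057 0.011 [339.75120203 247.39920558]
```

Run:
```python
import cv2,numpy as np
c=np.load('wrist.npz')['pixels'][150:310,340:512,::-1]
cv2.imwrite('pics/m2.png',cv2.resize(c,None,fx=3.7,fy=3.7,interpolation=cv2.INTER_CUBIC))
```

```text
(no output)
```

View pics/m2.png

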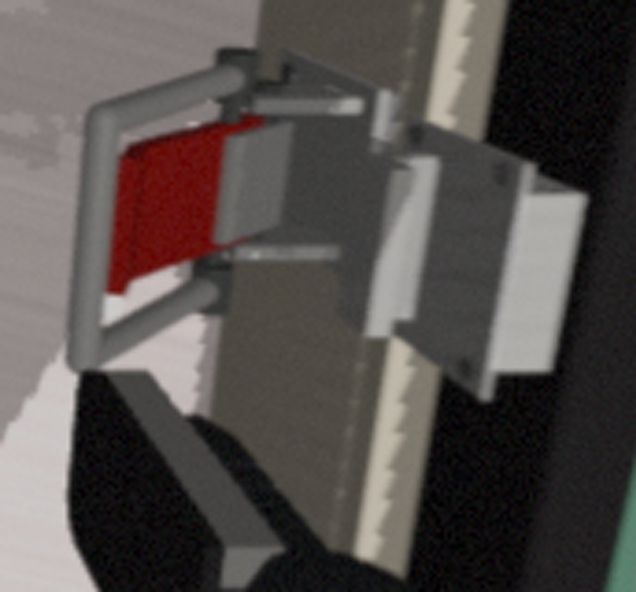

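The enlarged crop gives the bar's outer edge at about tool x 68 mm, with the lever centred at about tool y +1. The fingertip's outer face is at about x 51, with the open tip level with the TCP. Next I'll lower outside the crossbar, then sweep inward while rising with it.

>>> {"fn": "play_rows", "kwargs": {
  "motion": [
    {"fingers":-1,"translation":[0,0.1,2],"roll":0},
    {"fingers":-1,"translation":[0,0.1,4],"roll":0},
    {"fingers":-1,"translation":[0,0.1,6],"roll":0},
    {"fingers":-1,"translation":[0,0.1,7.5],"roll":0},
    {"fingers":-1,"translation":[0,0.1,8.5],"roll":0},
    {"fingers":-1,"translation":[0.5,0.1,8.5],"roll":0},
    {"fingers":-1,"translation":[0.9,0.1,8.5],"roll":0},
    {"fingers":-1,"translation":[1.2,0.1,8.5],"roll":0},
    {"fingers":-1,"translation":[1.5,0.1,8.5],"roll":0},
    {"fingers":-1,"translation":[1.8,0.1,8.3],"roll":0},
    {"fingers":-1,"translation":[2.1,0.1,8.0],"roll":0},
    {"fingers":-1,"translation":[2.3,0.1,7.8],"roll":0},
    {"fingers":-1,"translation":[2.5,0.1,7.6],"roll":0},
    {"fingers":-1,"translation":[2.5,0.1,7.6],"roll":0}
  ]
}}

```text
clock: 3.03
eef_pos: [0.6226, -0.0188, 0.1115]
tool_rot: [0.605, 0.796, 0.001, 0.001]
ft_force: [0.2, -1.2, 1.1]
grip_width: 0.0856
```

```bash
cat > look.py <<'E'
from workcell import bot
import cv2,numpy as np,sys
o=bot.get_obs();print(o['clock'],o['eef_pos'],o['ft_force'],o['ft_torque'])
f=lambda im,x,y,w,h,s:np.clip(cv2.resize(im[y:y+h,x:x+w,::-1],None,fx=s,fy=s,interpolation=cv2.INTER_CUBIC).astype(float)*1.4,0,255).astype('u1')
c=bot.camera('wrist');np.savez('wrist.npz',**c);a=bot.camera('scene')['pixels'];s=bot.camera('side')['pixels']
cv2.imwrite(f'pics/{sys.argv[1]}.png',np.hstack([f(c['pixels'],312,100,200,200,2),f(a,225,130,100,100,4)]))
cv2.imwrite(f'pics/{sys.argv[1]}s.png',f(s,200,140,100,100,4))
E
python3 look.py b1
```

```text
3.0333 [ 0.62262527 -0.01881957  0.11145427] [ 0.23162079 -1.2122741   1.14528687] [-0.03473808 -0.03461834 -0.01435407]
```

View pics/b1.png

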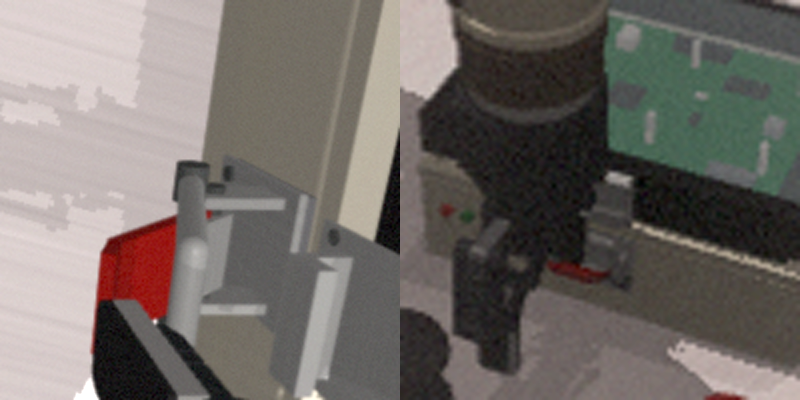

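The bail is swinging up ahead of the finger, with the lever unmoved and forces around 1 N. Continuing the sweep past upright, slowly.

>>> {"fn": "play_rows", "kwargs": {
  "motion": [
    {"fingers":-1,"translation":[0.3,0,0],"roll":0},
    {"fingers":-1,"translation":[0.6,0,-0.1],"roll":0},
    {"fingers":-1,"translation":[0.9,0,-0.1],"roll":0},
    {"fingers":-1,"translation":[1.2,0,-0.2],"roll":0},
    {"fingers":-1,"translation":[1.5,0,-0.2],"roll":0},
    {"fingers":-1,"translation":[1.8,0,-0.2],"roll":0},
    {"fingers":-1,"translation":[2.1,0,-0.2],"roll":0},
    {"fingers":-1,"translation":[2.4,0,-0.2],"roll":0},
    {"fingers":-1,"translation":[2.6,0,-0.2],"roll":0},
    {"fingers":-1,"translation":[2.8,0,-0.2],"roll":0},
    {"fingers":-1,"translation":[2.8,0,-0.2],"roll":0},
    {"fingers":-1,"translation":[2.8,0,-0.2],"roll":0}
  ]
}}

```text
clock: 4.18
eef_pos: [0.614, 0.0074, 0.1113]
tool_rot: [0.605, 0.796, -0.0, 0.0]
ft_force: [-0.2, -1.1, 0.0]
grip_width: 0.0857
```

```bash
python3 look.py b2
```

```text
4.1833 [0.61399569 0.0073742  0.11132931] [-0.23521047 -1.053674    0.01896708] [-0.00854872  0.04380928  0.02918849]
```

View pics/b2.png

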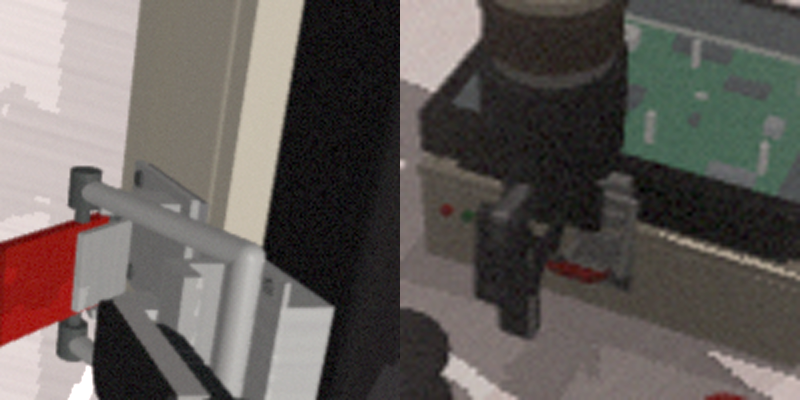

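The bail is over the hook and leaning against the keeper's back plate (crossbar at about (240,300) in the wrist crop), with forces near zero. Backing off to the lever's upper side, then pressing down to about horizontal.

>>> {"fn": "play_rows", "kwargs": {
  "motion": [
    {"fingers":-1,"translation":[-0.5,0,0.3],"roll":0},
    {"fingers":-1,"translation":[-1.0,0,1.0],"roll":0},
    {"fingers":-1,"translation":[-1.0,0,1.4],"roll":0},
    {"fingers":-1,"translation":[-1.0,0,1.7],"roll":0},
    {"fingers":-1,"translation":[-1.0,0,1.9],"roll":0},
    {"fingers":-1,"translation":[-1.0,0,2.1],"roll":0},
    {"fingers":-1,"translation":[-1.1,0,2.3],"roll":0},
    {"fingers":-1,"translation":[-1.2,0,2.5],"roll":0},
    {"fingers":-1,"translation":[-1.3,0,2.7],"roll":0},
    {"fingers":-1,"translation":[-1.4,0,2.9],"roll":0},
    {"fingers":-1,"translation":[-1.6,0,3.2],"roll":0},
    {"fingers":-1,"translation":[-1.6,0,3.2],"roll":0}
  ]
}}

```text
clock: 5.33
eef_pos: [0.6184, -0.0083, 0.0794]
tool_rot: [0.605, 0.796, 0.0, 0.0]
ft_force: [-1.6, 0.1, 2.5]
grip_width: 0.0853
```

>>> {"fn": "play_rows", "kwargs": {
  "motion": [
    {"fingers":-1,"translation":[-0.1,0,0.2],"roll":0},
    {"fingers":-1,"translation":[-0.2,0,0.4],"roll":0},
    {"fingers":-1,"translation":[-0.3,0,0.6],"roll":0},
    {"fingers":-1,"translation":[-0.4,0,0.8],"roll":0},
    {"fingers":-1,"translation":[-0.5,0,1.0],"roll":0},
    {"fingers":-1,"translation":[-0.6,0,1.2],"roll":0},
    {"fingers":-1,"translation":[-0.7,0,1.3],"roll":0},
    {"fingers":-1,"translation":[-0.7,0,1.3],"roll":0}
  ]
}}

```text
clock: 6.0
eef_pos: [0.6205, -0.0152, 0.066]
tool_rot: [0.606, 0.796, -0.0, 0.0]
ft_force: [0.3, 0.7, 1.5]
grip_width: 0.0854
```

```bash
python3 look.py b3
```

```text
6.0 [ 0.62048624 -0.01524148  0.06604032] [0.29789752 0.66282227 1.5067484 ] [ 0.29141279  0.0230265  -0.01985456]
```

View pics/b3.png

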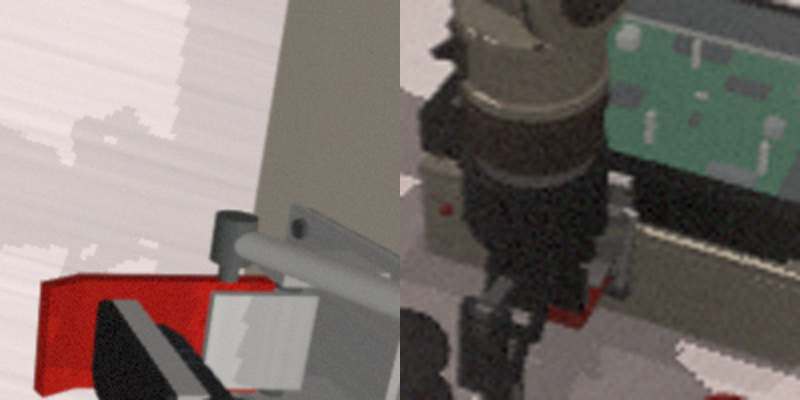

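Lever is about horizontal, tracking the finger at low force, with the bail legs running up to the keeper. By the wrist crop the tip's front edge is at about 32 mm radius. Sliding outward a little while pressing on.

>>> {"fn": "play_rows", "kwargs": {
  "motion": [
    {"fingers":-1,"translation":[-0.3,0,0.2],"roll":0},
    {"fingers":-1,"translation":[-0.5,0,0.4],"roll":0},
    {"fingers":-1,"translation":[-0.6,0,0.6],"roll":0},
    {"fingers":-1,"translation":[-0.7,0,0.8],"roll":0},
    {"fingers":-1,"translation":[-0.7,0,1.0],"roll":0},
    {"fingers":-1,"translation":[-0.7,0,1.2],"roll":0},
    {"fingers":-1,"translation":[-0.6,0,1.4],"roll":0},
    {"fingers":-1,"translation":[-0.6,0,1.5],"roll":0},
    {"fingers":-1,"translation":[-0.6,0,1.5],"roll":0}
  ]
}}

```text
clock: 6.9
eef_pos: [0.6223, -0.0204, 0.0523]
tool_rot: [0.605, 0.796, 0.001, 0.0]
ft_force: [-1.2, 1.4, 6.4]
grip_width: 0.085
```

>>> {"fn": "play_rows", "kwargs": {
  "motion": [
    {"fingers":-1,"translation":[0.0,0,0.2],"roll":0},
    {"fingers":-1,"translation":[0.1,0,0.4],"roll":0},
    {"fingers":-1,"translation":[0.2,0,0.6],"roll":0},
    {"fingers":-1,"translation":[0.3,0,0.8],"roll":0},
    {"fingers":-1,"translation":[0.5,0,1.0],"roll":0},
    {"fingers":-1,"translation":[0.5,0,1.0],"roll":0}
  ]
}}

```text
clock: 7.4
eef_pos: [0.6214, -0.0166, 0.0429]
tool_rot: [0.606, 0.796, 0.0, 0.002]
ft_force: [-0.4, 0.5, 9.5]
grip_width: 0.0855
```

>>> {"fn": "play_rows", "kwargs": {
  "motion": [
    {"fingers":-1,"translation":[0.1,0,0.2],"roll":0},
    {"fingers":-1,"translation":[0.25,0,0.4],"roll":0},
    {"fingers":-1,"translation":[0.4,0,0.6],"roll":0},
    {"fingers":-1,"translation":[0.6,0,0.8],"roll":0},
    {"fingers":-1,"translation":[0.8,0,1.0],"roll":0},
    {"fingers":-1,"translation":[0.8,0,1.0],"roll":0}
  ]
}}

```text
clock: 7.9
eef_pos: [0.6198, -0.0096, 0.033]
tool_rot: [0.606, 0.796, 0.0, 0.002]
ft_force: [0.0, -1.1, 7.1]
grip_width: 0.0854
```

```bash
python3 look.py b4
```

```text
7.9 [ 0.61984379 -0.00956824  0.0330303 ] [ 0.03282177 -1.05617353  7.13067923] [0.02206691 0.16472774 0.00358949]
```

View pics/b4.png

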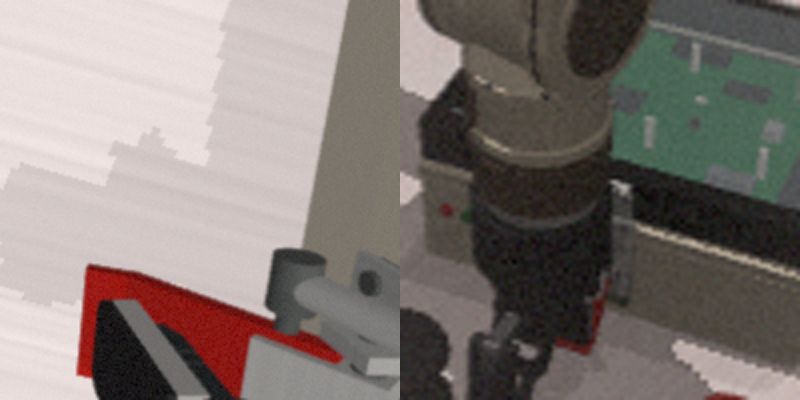

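>>> {"fn": "play_rows", "kwargs": {
  "motion": [
    {"fingers":-1,"translation":[0.2,0,0.2],"roll":0},
    {"fingers":-1,"translation":[0.4,0,0.4],"roll":0},
    {"fingers":-1,"translation":[0.6,0,0.6],"roll":0},
    {"fingers":-1,"translation":[0.8,0,0.8],"roll":0},
    {"fingers":-1,"translation":[0.8,0,0.8],"roll":0}
  ]
}}

```text
clock: 8.47
eef_pos: [0.6195, -0.0051, 0.0255]
tool_rot: [0.607, 0.795, -0.001, 0.005]
ft_force: [2.7, -9.7, 7.5]
grip_width: 0.0856
```

>>> {"fn": "play_rows", "kwargs": {
  "motion": [
    {"fingers":-1,"translation":[-0.1,0,0.2],"roll":0},
    {"fingers":-1,"translation":[-0.1,0,0.4],"roll":0},
    {"fingers":-1,"translation":[-0.1,0,0.6],"roll":0},
    {"fingers":-1,"translation":[0,0,0.7],"roll":0},
    {"fingers":-1,"translation":[0,0,0.7],"roll":0}
  ]
}}

```text
clock: 8.88
eef_pos: [0.6203, -0.0057, 0.0238]
tool_rot: [0.607, 0.795, 0.001, 0.006]
ft_force: [-7.4, -16.5, 34.1]
grip_width: 0.0849
```

>>> {"fn": "play_rows", "kwargs": {
  "motion": [
    {"fingers":-1,"translation":[-0.3,0,-0.7],"roll":0},
    {"fingers":-1,"translation":[-0.4,0,-0.9],"roll":0},
    {"fingers":-1,"translation":[-0.4,0,-0.9],"roll":0}
  ]
}}

```text
clock: 9.13
eef_pos: [0.6174, -0.0054, 0.0254]
tool_rot: [0.606, 0.796, -0.0, 0.001]
ft_force: [1.1, -2.2, 0.9]
grip_width: 0.0855
```

Run:
```python
from workcell import bot
import cv2,numpy as np
o=bot.get_obs();print(o['clock'],o['eef_pos'],o['ft_force'],o['ft_torque'])
f=lambda im,x,y,w,h,s:np.clip(cv2.resize(im[y:y+h,x:x+w,::-1],None,fx=s,fy=s,interpolation=cv2.INTER_CUBIC).astype(float)*1.4,0,255).astype('u1')
c=bot.camera('wrist');np.savez('wrist2.npz',**c);a=bot.camera('scene')['pixels'];s=bot.camera('side')['pixels']
w=cv2.resize(f(c['pixels'],0,0,512,384,1),(464,348))
cv2.imwrite('pics/b5.png',np.vstack([np.hstack([w,f(s,170,135,130,135,348/135)[:,:336]]),np.hstack([f(a,200,150,160,100,2.5),f(c['pixels'],312,184,200,125,2)])[:250,:].copy().astype('u1') if 0 else np.hstack([f(a,200,150,160,100,2.5),f(c['pixels'],352,150,160,100,2.5)])]))if 1 else 0
```

```text
9.1333 [ 0.61740491 -0.00540915  0.02540218] [ 1.05814695 -2.17301046  0.94644665] [-0.19684199 -0.08049773 -0.08821135]Traceback (most recent call last):
  File "<stdin>", line 7, in <module>
    return _nx.concatenate(arrs, 0, dtype=dtype, casting=casting)
           ~~~~~~~~~~~~~~~^^^^^^^^^^^^^^^^^^^^^^^^^^^^^^^^^^^^^^^
ValueError: all the input array dimensions except for the concatenation axis must match exactly, but along dimension 1, the array at index 0 has size 799 and the array at index 1 has size 800
```

Run:
```python
from workcell import bot
import cv2,numpy as np
f=lambda im,x,y,w,h,W,H:np.clip(cv2.resize(im[y:y+h,x:x+w,::-1],(W,H),interpolation=cv2.INTER_CUBIC).astype(float)*1.4,0,255).astype('u1')
c=bot.camera('wrist');np.savez('wrist2.npz',**c);c=c['pixels'];a=bot.camera('scene')['pixels'];s=bot.camera('side')['pixels']
cv2.imwrite('pics/b5.png',np.vstack([np.hstack([f(c,0,0,512,384,440,330),f(s,170,135,130,120,357,330)[:,:360]]),np.hstack([f(a,200,150,160,100,397,250),f(c,352,150,160,100,400,250)])]))
```

```text
(no output)
```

View pics/b5.png

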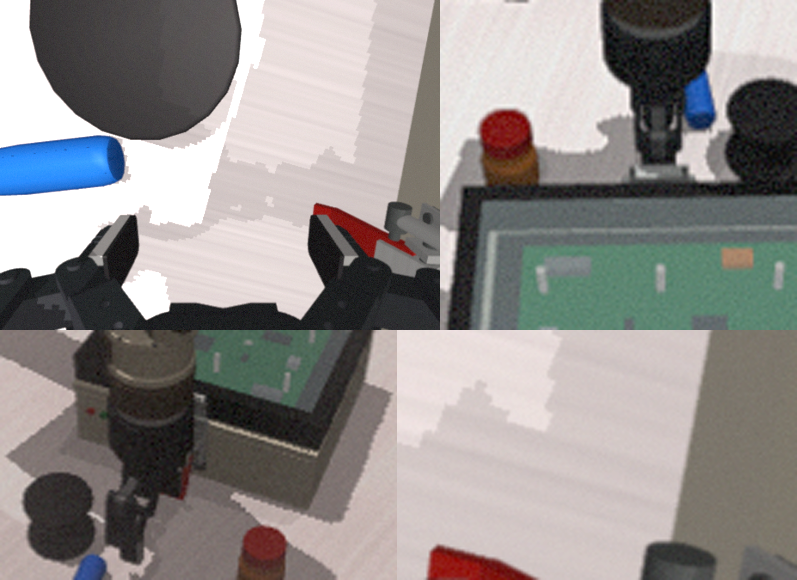

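The far finger is clear of the driver and reel. The likeliest cause of the 34 N upward reaction is that the fingertip had gone down into the lever's curled tip. I'll keep the tip a little higher (about 40 mm radius) and push mostly inward in short steps, watching the force.

>>> {"fn": "play_rows", "kwargs": {
  "motion": [
    {"fingers":-1,"translation":[0,0,-0.3],"roll":0},
    {"fingers":-1,"translation":[0.2,0,-0.3],"roll":0},
    {"fingers":-1,"translation":[0.4,0,-0.3],"roll":0},
    {"fingers":-1,"translation":[0.6,0,-0.3],"roll":0},
    {"fingers":-1,"translation":[0.6,0,-0.3],"roll":0}
  ]
}}

```text
clock: 9.85
eef_pos: [0.6166, -0.0062, 0.0279]
tool_rot: [0.608, 0.794, -0.005, 0.005]
ft_force: [2.8, -23.6, 0.8]
grip_width: 0.0852
```

Run:
```python
from workcell import bot
import numpy as np
o=bot.get_obs();print(o['clock'],o['eef_pos'],o['ft_force'],o['ft_torque'],o['joint_vel'])
```

```text
9.85 [ 0.61655123 -0.00615452  0.02787396] [  2.77485003 -23.61906968   0.76803018] [-3.05983383 -0.37986575  0.16605552] [-0.00602632  0.00276333  0.00033115  0.0005079   0.01422755 -0.00015008]
```

>>> {"fn": "play_rows", "kwargs": {
  "motion": [
    {"fingers":-1,"translation":[-0.8,0,0],"roll":0},
    {"fingers":-1,"translation":[-1.0,0,0],"roll":0},
    {"fingers":-1,"translation":[-1.0,0,0],"roll":0}
  ]
}}

```text
clock: 10.1
eef_pos: [0.6174, -0.0081, 0.0269]
tool_rot: [0.606, 0.796, -0.001, -0.001]
ft_force: [-0.5, 0.0, 0.3]
grip_width: 0.0853
```

Run:
```python
from workcell import bot
import numpy as np
o=bot.get_obs();print(o['clock'],o['eef_pos'],o['ft_force'],o['ft_torque'],o['joint_vel'])
```

```text
10.1 [ 0.61740255 -0.00809599  0.02692599] [-0.46363649  0.04872945  0.32121327] [-0.00709764  0.03609612 -0.04020843] [ 0.01948524 -0.00578752 -0.00406253  0.0010229   0.00541813  0.00534369]
```

Run:
```python
from h import *
import h
h.cal['wrist']=dict(np.load('wrist.npz'))
T=np.array([0.61984,-0.00957,0.03303]);yaw=1.838;ex=np.array([np.cos(yaw),np.sin(yaw)]);ey=np.array([ex[1],-ex[0]])
W=lambda x,y,z:np.r_[T[:2]+ex*x+ey*y,T[2]+z]
R=lambda P:(np.array([(P[:2]-T[:2])@ex,(P[:2]-T[:2])@ey,P[2]-T[2]])*1e3).round(1)
px=lambda u,v:np.array([312+u/2,100+v/2])
for nm,uv in[('tipfront',(140,300)),('tiprear',(112,301)),('knk',(165,325)),('strip low rear',(178,398)),('strip low front',(205,396)),('knk low',(230,398))]:
  for x in(.043,.051,.054,.057,.065):
    r=least_squares(lambda q:proj('wrist',W(x,q[0],q[1]))[0]-px(*uv),[-.01,.0]);print(nm,x,(r.x*1e3).round(1),round(r.cost,2))
# lever features: plane y given (tool y of lever edge ~ +1-13) 
for nm,uv in[('lev tip far',(90,266)),('lev bend',(140,274)),('lev near hub',(290,320)),('hub corner',(250,336)),('hub corner low',(365,365))]:
  r=least_squares(lambda q:proj('wrist',W(q[0],-.012,q[1]))[0]-px(*uv),[.05,.0]);print(nm,(r.x*1e3).round(1),'z',(T[2]+r.x[1]).round(4))
for nm,uv in[('pinboss top',(298,252)),('pinboss bot',(290,330))]:
  r=least_squares(lambda q:proj('wrist',W(q[0],-.03,q[1]))[0]-px(*uv),[.05,.0]);print(nm,(r.x*1e3).round(1),'z',(T[2]+r.x[1]).round(4))
```

```text
tipfront 0.043 [-20.4  21.9] 0.0
tipfront 0.051 [-10.4   1.9] 0.0
tipfront 0.054 [-6.7 -5.7] 0.0
tipfront 0.057 [ -3.  -13.2] 0.0
tipfront 0.065 [  7.  -33.3] 0.0
tiprear 0.043 [-13.4   8.2] 0.0
tiprear 0.051 [ -2.1 -14.4] 0.0
tiprear 0.054 [  2.2 -22.9] 0.0
tiprear 0.057 [  6.4 -31.4] 0.0
tiprear 0.065 [ 17.7 -54. ] 0.0
knk 0.043 [-21.6  32.9] 0.0
knk 0.051 [-11.8  14.9] 0.0
knk 0.054 [-8.2  8.2] 0.0
knk 0.057 [-4.5  1.4] 0.0
knk 0.065 [  5.3 -16.6] 0.0
strip low rear 0.043 [-13.5  40.5] 0.0
strip low rear 0.051 [-2.2 23.9] 0.0
strip low rear 0.054 [ 2.  17.7] 0.0
strip low rear 0.057 [ 6.3 11.5] 0.0
strip low rear 0.065 [17.6 -5.1] 0.0
strip low front 0.043 [-19.  48.] 0.0
strip low front 0.051 [-8.7 32.9] 0.0
strip low front 0.054 [-4.9 27.2] 0.0
strip low front 0.057 [-1.  21.5] 0.0
strip low front 0.065 [9.2 6.4] 0.0
knk low 0.043 [-22.8  54.1] 0.0
knk low 0.051 [-13.2  40.1] 0.0
knk low 0.054 [-9.7 34.8] 0.0
knk low 0.057 [-6.1 29.6] 0.0
knk low 0.065 [ 3.4 15.6] 0.0
lev tip far [ 44.4 -11.9] z 0.0211
lev bend [54.1 -7.6] z 0.0254
lev near hub [75.3 13.1] z 0.0462
hub corner [64.7 19.2] z 0.0523
hub corner low [79.  28.7] z 0.0617
pinboss top [67.9 23.2] z 0.0562
pinboss bot [51.8 49.7] z 0.0827
```

The push stalls at about 23 N at lever centre, so I stopped. I'll back away and take one composite look (my last view) at the lever, hub, bail and keeper before pressing again.

>>> {"fn": "play_rows", "kwargs": {
  "motion": [
    {"fingers":-1,"translation":[-1.5,0,0],"roll":0},
    {"fingers":-1,"translation":[-3,0,-1],"roll":0},
    {"fingers":-1,"translation":[-3,-1,-3.5],"roll":0},
    {"fingers":-1,"translation":[-3,-2,-6.5],"roll":0},
    {"fingers":-1,"translation":[-3,-3,-9.5],"roll":0},
    {"fingers":-1,"translation":[-3,-4,-12.5],"roll":0},
    {"fingers":-1,"translation":[-3,-4,-14],"roll":0},
    {"fingers":-1,"translation":[-3,-4,-14],"roll":0},
    {"fingers":-1,"translation":[-3,-4,-14],"roll":0}
  ]
}}

```text
clock: 10.85
eef_pos: [0.5884, -0.0476, 0.169]
tool_rot: [0.605, 0.796, 0.001, 0.001]
ft_force: [-1.1, -0.2, -1.0]
grip_width: 0.0857
```

Run:
```python
from workcell import bot
from h import *
import h
o=bot.get_obs();print(o['clock'],o['eef_pos'],o['tool_rot'],o['ft_force'])
f=lambda im,x,y,w,hh,W,H:np.clip(cv2.resize(im[y:y+hh,x:x+w,::-1],(W,H),interpolation=cv2.INTER_CUBIC).astype(float)*1.4,0,255).astype('u1')
c=bot.camera('wrist');np.savez('wrist3.npz',**c);a=bot.camera('scene');s=bot.camera('side')
np.savez('scene3.npz',**a);np.savez('side3.npz',**s)
h.cal['wrist']=c
p=[.5597,.1983,1.841];L=[[-.13,0,.07],[-.11,0,.11],[-.16,0,.02]]
for n in('wrist','scene','side'):print(n,proj(n,fx(p,L)).round())
```

```text
10.85 [ 0.58843478 -0.0475794   0.16903592] [6.05097125e-01 7.96150895e-01 6.46034081e-04 8.96763573e-04] [-1.14808172 -0.19618789 -1.03119378]
wrist [[414. 248.]
 [474. 276.]
 [355. 223.]]
scene [[274. 192.]
 [277. 175.]
 [269. 214.]]
side [[250. 211.]
 [250. 205.]
 [250. 215.]]
```

Run:
```python
import numpy as np,cv2
L=lambda n:np.load(n+'.npz')['pixels']
f=lambda im,x,y,w,h,W,H,g=1.4:np.clip(cv2.resize(im[y:y+h,x:x+w,::-1],(W,H),interpolation=cv2.INTER_CUBIC).astype(float)*g,0,255).astype('u1')
l=np.vstack([f(L('wrist3'),332,180,180,144,500,400),f(L('wrist2'),352,230,160,64,500,200,2)])
r=np.vstack([f(L('scene3'),238,160,75,87,300,350,1.8),f(L('side3'),205,165,75,62,300,250,1.5)])
cv2.imwrite('pics/last.png',np.hstack([l,r]))
```

```text
(no output)
```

View pics/last.png

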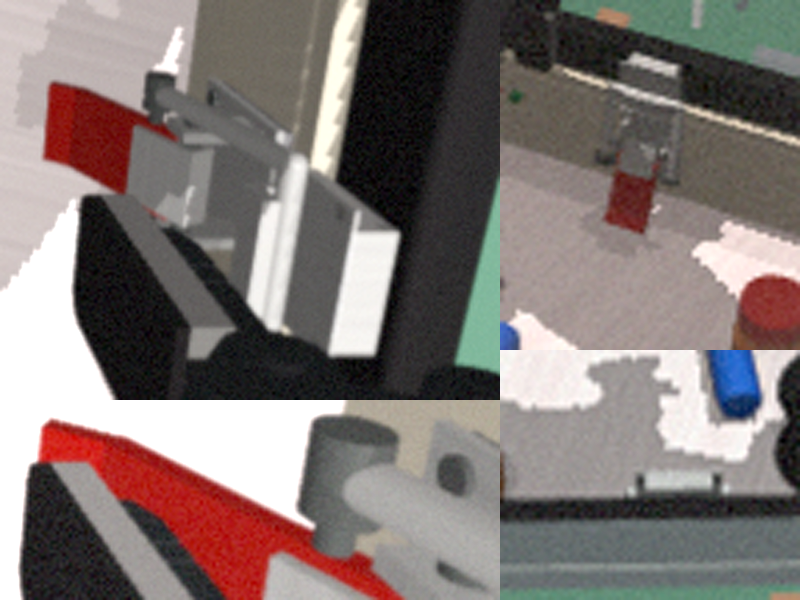

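The crossbar sits in the hook between lip and back plate (top-left panel, (285,240)). The lever root carries a thick grey hub (edge (132,127)–(127,190)) that the flat finger back probably caught. I'll triangulate the edges.

Run:
```python
from h import *
import h
h.cal['wrist']=dict(np.load('wrist3.npz'));s3=500/180
T=np.array([0.58843,-0.04758,0.16904]);yaw=2*np.arctan2(.79615,.60510);print(yaw)
ex=np.array([np.cos(yaw),np.sin(yaw)]);ey=np.array([ex[1],-ex[0]])
# x0 frame: D reference = start point (.62584,-.0457)
O=np.array([.62584,-.0457])
W=lambda D,y,z:np.r_[O+ex*D+ey*y,z]
px=lambda u,v:np.array([332+u/s3,180+v/s3])
def edge(nm,a,b,w):
    fn=lambda q:np.r_[proj('wrist',W(q[0],q[1]-w,q[2]))[0]-px(*a),proj('wrist',W(q[0],q[1]+w,q[2]))[0]-px(*b)]
    r=least_squares(fn,[.1,0,.05]);print(nm,w,'D,y,z',(r.x*1e3).round(1),'res',r.fun.round(1))
edge('lever tip edge',(52,84),(44,160),.013)
edge('bend',(83,91),(73,167),.013)
for w in(.009,.011,.013):
  edge('hub low edge',(132,127),(127,192),w);edge('hub up edge',(210,148),(205,222),w)
edge('back plate top front',(400,232),(372,355),.015)
edge('back plate top edge L',(360,212),(330,353),.015)
print('TCP at stall D',((np.array([.6166,-.0062])-O)@ex)*1e3, ((np.array([.6166,-.0062])-O)@ey)*1e3)
print('now D',((T[:2]-O)@ex)*1e3,((T[:2]-O)@ey)*1e3)
```

```text
1.8418103543490336
lever tip edge 0.013 D,y,z [87.9  2.6 20.9] res [-0.3 -0.   0.3  0. ]
bend 0.013 D,y,z [97.1  4.3 22.6] res [-0.5 -0.   0.5  0. ]
hub low edge 0.009 D,y,z [ 93.1 -10.2  77.8] res [ 0.4  0.  -0.4 -0. ]
hub up edge 0.009 D,y,z [100.1 -17.  106.5] res [ 0.9  0.1 -0.9 -0.1]
hub low edge 0.011 D,y,z [111.9  11.9  29. ] res [ 0.4  0.  -0.4 -0. ]
hub up edge 0.011 D,y,z [120.4   3.5  64.2] res [ 0.9  0.1 -0.9 -0.1]
hub low edge 0.013 D,y,z [130.7  33.9 -19.8] res [ 0.4  0.  -0.4 -0. ]
hub up edge 0.013 D,y,z [140.8  24.1  21.8] res [ 0.9  0.1 -0.9 -0.1]
back plate top front 0.015 D,y,z [133.8   1.1 121.9] res [-0.5 -0.1  0.5  0.1]
back plate top edge L 0.015 D,y,z [110.6 -14.6 143.2] res [-0.6 -0.1  0.6  0.1]
TCP at stall D 40.53187451971444 1.6717499568182428
now D 8.203598473729253 -36.54782445073609
```

Run:
```python
from h import *
import h
h.cal['wrist']=dict(np.load('wrist3.npz'));s3=500/180
c=h.cal['wrist'];R=c['world_to_cam'];C=-R[:3,:3].T@R[:3,3]
T=np.array([0.58843,-0.04758,0.16904]);yaw=1.8418
ex=np.array([np.cos(yaw),np.sin(yaw)]);ey=np.array([ex[1],-ex[0]])
W=lambda x,y,z:np.r_[T[:2]+ex*x+ey*y,T[2]+z]
print('cam in tool',(C-T)[:2]@ex,(C-T)[:2]@ey,C[2]-T[2])
for nm,uv in[('bulge right',(322,372)),('bulge top',(265,332)),('rear knk',(215,240)),('rear knk2',(165,228)),('far right bulge',(430,372))]:
  for z in(.0,.01,.02,.03,.04,.05,.06):
    r=least_squares(lambda q:proj('wrist',W(q[0],q[1],z))[0]-np.array([332+uv[0]/s3,180+uv[1]/s3]),[.05,0]);print(nm,z,(r.x*1e3).round(1))
```

```text
cam in tool 0.00040230202490887726 -0.07309375651391754 0.128264085372469
bulge right 0.0 [84.3 22. ]
bulge right 0.01 [77.8 14.6]
bulge right 0.02 [71.2  7.2]
bulge right 0.03 [64.7 -0.3]
bulge right 0.04 [58.2 -7.7]
bulge right 0.05 [ 51.6 -15.1]
bulge right 0.06 [ 45.1 -22.5]
bulge top 0.0 [74.2 14.6]
bulge top 0.01 [68.4  7.8]
bulge top 0.02 [62.7  0.9]
bulge top 0.03 [56.9 -5.9]
bulge top 0.04 [ 51.2 -12.7]
bulge top 0.05 [ 45.4 -19.6]
bulge top 0.06 [ 39.7 -26.4]
rear knk 0.0 [64.2 -1.7]
rear knk 0.01 [59.3 -7.2]
rear knk 0.02 [ 54.3 -12.8]
rear knk 0.03 [ 49.3 -18.4]
rear knk 0.04 [ 44.3 -23.9]
rear knk 0.05 [ 39.3 -29.5]
rear knk 0.06 [ 34.4 -35.1]
rear knk2 0.0 [56.4 -3.7]
rear knk2 0.01 [52.  -9.1]
rear knk2 0.02 [ 47.6 -14.5]
rear knk2 0.03 [ 43.3 -19.9]
rear knk2 0.04 [ 38.9 -25.3]
rear knk2 0.05 [ 34.5 -30.7]
rear knk2 0.06 [ 30.2 -36.2]
far right bulge 0.0 [101.5  21.9]
far right bulge 0.01 [93.7 14.5]
far right bulge 0.02 [85.8  7.1]
far right bulge 0.03 [77.9 -0.3]
far right bulge 0.04 [70.  -7.7]
far right bulge 0.05 [ 62.1 -15.1]
far right bulge 0.06 [ 54.2 -22.5]
```

The numbers point to the finger's outer linkage bulge, about 38 mm above the tip and about 24 mm proud of it, having run into the lever's hub level with the pivot, so it had no leverage. If I put the fingertip almost at bench level, the finger presses well below the pivot instead. Going there in steps.

>>> {"fn": "play_rows", "kwargs": {
  "motion": [
    {"fingers":-1,"translation":[-0.3,2,0],"roll":0},
    {"fingers":-1,"translation":[-0.3,3.9,1],"roll":0},
    {"fingers":-1,"translation":[-0.3,3.9,4],"roll":0},
    {"fingers":-1,"translation":[-0.3,3.9,7],"roll":0},
    {"fingers":-1,"translation":[-0.3,3.9,10],"roll":0},
    {"fingers":-1,"translation":[-0.3,3.9,13],"roll":0},
    {"fingers":-1,"translation":[-0.3,3.9,14.5],"roll":0},
    {"fingers":-1,"translation":[-0.3,3.9,15.2],"roll":0},
    {"fingers":-1,"translation":[-0.3,3.9,15.2],"roll":0},
    {"fingers":-1,"translation":[-0.3,3.9,15.2],"roll":0}
  ]
}}

```text
clock: 11.83
eef_pos: [0.6259, -0.0401, 0.0157]
tool_rot: [0.605, 0.796, -0.0, -0.001]
ft_force: [0.4, -0.3, 0.8]
grip_width: 0.085
```

>>> {"fn": "play_rows", "kwargs": {
  "motion": [
    {"fingers":-1,"translation":[0,0,0.3],"roll":0},
    {"fingers":-1,"translation":[0,0,0.6],"roll":0},
    {"fingers":-1,"translation":[0,0,0.9],"roll":0},
    {"fingers":-1,"translation":[0,0,1.0],"roll":0},
    {"fingers":-1,"translation":[0,0,1.0],"roll":0}
  ]
}}

```text
clock: 12.25
eef_pos: [0.6261, -0.0402, 0.0064]
tool_rot: [0.605, 0.796, 0.0, 0.0]
ft_force: [-0.2, -0.4, 0.4]
grip_width: 0.0855
```

>>> {"fn": "play_rows", "kwargs": {
  "motion": [
    {"fingers":-1,"translation":[0.4,0,0],"roll":0},
    {"fingers":-1,"translation":[0.8,0,0],"roll":0},
    {"fingers":-1,"translation":[1.2,0,0],"roll":0},
    {"fingers":-1,"translation":[1.5,0,0],"roll":0},
    {"fingers":-1,"translation":[1.8,0,0],"roll":0},
    {"fingers":-1,"translation":[2.0,0,0],"roll":0},
    {"fingers":-1,"translation":[2.0,0,0],"roll":0}
  ]
}}

```text
clock: 12.83
eef_pos: [0.6207, -0.0203, 0.0063]
tool_rot: [0.605, 0.796, 0.0, -0.0]
ft_force: [0.2, -0.4, 0.0]
grip_width: 0.0856
```

>>> {"fn": "play_rows", "kwargs": {
  "motion": [
    {"fingers":-1,"translation":[0.2,0,0],"roll":0},
    {"fingers":-1,"translation":[0.4,0,0],"roll":0},
    {"fingers":-1,"translation":[0.5,0,0],"roll":0},
    {"fingers":-1,"translation":[0.5,0,0],"roll":0}
  ]
}}

```text
clock: 13.17
eef_pos: [0.6195, -0.0162, 0.0063]
tool_rot: [0.605, 0.796, -0.0, 0.0]
ft_force: [-0.2, -0.3, -0.2]
grip_width: 0.0852
```

```bash
cat > o.py <<'E'
from workcell import bot
import numpy as np
o=bot.get_obs();O=np.array([.62584,-.0457]);y=1.8405;ex=np.array([np.cos(y),np.sin(y)]);ey=np.array([ex[1],-ex[0]])
p=np.array(o['eef_pos']);F=np.array(o['ft_force']);print(o['clock'],'D,y,z mm',((p[:2]-O)@ex*1e3).round(1),((p[:2]-O)@ey*1e3).round(1),(p[2]*1e3).round(1),'F',(F[:2]@ex).round(1),(F[:2]@ey).round(1),F[2].round(1),'T',o['ft_torque'].round(2) if hasattr(o['ft_torque'],'round') else o['ft_torque'])
E
python3 o.py
```

```text
13.1667 D,y,z mm 30.1 1.7 6.3 F -0.2 -0.2 -0.2 T [-0.09 -0.01 -0.05]
```

>>> {"fn": "play_rows", "kwargs": {
  "motion": [
    {"fingers":-1,"translation":[0.2,0,0],"roll":0},
    {"fingers":-1,"translation":[0.4,0,0],"roll":0},
    {"fingers":-1,"translation":[0.5,0,0],"roll":0},
    {"fingers":-1,"translation":[0.5,0,0],"roll":0}
  ]
}}

```text
clock: 13.5
eef_pos: [0.6193, -0.016, 0.0069]
tool_rot: [0.607, 0.795, -0.003, 0.004]
ft_force: [1.6, -12.8, 0.3]
grip_width: 0.0857
```

```bash
python3 o.py
```

```text
13.5 D,y,z mm 30.4 1.6 6.9 F -12.8 -1.9 0.3 T [-2.02 -0.29  0.16]
```

>>> {"fn": "play_rows", "kwargs": {
  "motion": [
    {"fingers":-1,"translation":[0.1,0,0],"roll":0},
    {"fingers":-1,"translation":[0.15,0,0],"roll":0},
    {"fingers":-1,"translation":[0.15,0,0],"roll":0}
  ]
}}

```text
clock: 13.75
eef_pos: [0.6192, -0.016, 0.0071]
tool_rot: [0.607, 0.795, -0.003, 0.005]
ft_force: [0.6, -17.2, -0.1]
grip_width: 0.0854
```

```bash
python3 o.py
```

```text
13.75 D,y,z mm 30.4 1.5 7.1 F -16.7 -4.0 -0.1 T [-2.6  -0.29  0.2 ]
```

Stalled again at 17 N. The lever end has to slide down the finger's vertical face, so friction works against me. I'll stop pushing straight in and use strokes that move in and down together, so friction helps turn the lever. It stays where it's left, so I can repeat them.

>>> {"fn": "play_rows", "kwargs": {
  "motion": [
    {"fingers":-1,"translation":[-1.1,0,0],"roll":0},
    {"fingers":-1,"translation":[-1.1,0,-0.9],"roll":0},
    {"fingers":-1,"translation":[-1.0,0,-1.6],"roll":0},
    {"fingers":-1,"translation":[-0.6,0,-1.5],"roll":0},
    {"fingers":-1,"translation":[-0.4,0,-1.2],"roll":0},
    {"fingers":-1,"translation":[-0.25,0,-0.9],"roll":0},
    {"fingers":-1,"translation":[-0.15,0,-0.6],"roll":0},
    {"fingers":-1,"translation":[-0.05,0,-0.3],"roll":0},
    {"fingers":-1,"translation":[0,0,0],"roll":0}
  ]
}}

```text
clock: 14.5
eef_pos: [0.6222, -0.013, 0.0102]
tool_rot: [0.606, 0.795, 0.0, 0.006]
ft_force: [3.9, -16.3, 18.8]
grip_width: 0.0854
```

```bash
python3 o.py
```

```text
14.5 D,y,z mm 32.5 5.2 10.2 F -16.8 -0.6 18.8 T [-1.29 -0.05  0.21]
```

Two different contacts and the lever still hardly yields, so I'll back off and measure the lever angle by image code, fitting the red plate, before pushing any harder.

>>> {"fn": "play_rows", "kwargs": {
  "motion": [
    {"fingers":-1,"translation":[-1.5,0,-0.5],"roll":0},
    {"fingers":-1,"translation":[-2.8,0,-1],"roll":0},
    {"fingers":-1,"translation":[-2.8,-1,-4],"roll":0},
    {"fingers":-1,"translation":[-2.8,-2,-8],"roll":0},
    {"fingers":-1,"translation":[-2.8,-3,-12],"roll":0},
    {"fingers":-1,"translation":[-2.8,-3.8,-15.5],"roll":0},
    {"fingers":-1,"translation":[-2.8,-3.8,-16.4],"roll":0},
    {"fingers":-1,"translation":[-2.8,-3.8,-16.4],"roll":0}
  ]
}}

```text
clock: 15.17
eef_pos: [0.5905, -0.0474, 0.1742]
tool_rot: [0.605, 0.796, 0.002, 0.003]
ft_force: [-0.1, 0.2, -0.1]
grip_width: 0.0852
```

```bash
python3 o.py
cat > lev.py <<'E'
from h import *
import h,sys
from scipy.optimize import minimize
y=1.8405;ex=np.array([np.cos(y),np.sin(y)]);ey=np.array([ex[1],-ex[0]]);O=np.array([.62584,-.0457])
def mask(im):
    hsv=cv2.cvtColor(np.ascontiguousarray(im),cv2.COLOR_RGB2HSV)
    m=((hsv[...,0]<8)|(hsv[...,0]>172))&(hsv[...,1]>130)&(hsv[...,2]>40);return m
def W(Dp,yc,th,r,n,w): # along lever r, normal n (upper/outer +), lateral w
    D=Dp-r*np.sin(th)-n*np.cos(th);z=.064-r*np.cos(th)+n*np.sin(th)
    return np.r_[O+ex*D+ey*(yc+w),z]
def fit(name,cam):
    c=dict(np.load(name+'.npz'));h.cal['q']=c;m=mask(c['pixels'])
    q0=proj('q',np.r_[O+ex*.1,.04])[0];k=np.zeros_like(m);u,v=q0.astype(int);k[max(v-45,0):v+45,max(u-70,0):u+70]=1
    m=m&k
    n,lab,st,_=cv2.connectedComponentsWithStats(m.astype('u1'));i=1+np.argmax(st[1:,4]);m=lab==i;print(name,'bbox',st[i])
    return c,m
if __name__=='__main__':
    from workcell import bot
    for n in('wrist','scene'):np.savez(n+'4.npz',**bot.camera(n))
    for a in('3','4'):
      for n in('wrist','scene'):
        c,m=fit(n+a,n)
        cs,_=cv2.findContours(m.astype('u1'),cv2.RETR_EXTERNAL,cv2.CHAIN_APPROX_NONE)
        ct=max(cs,key=cv2.contourArea);print(cv2.approxPolyDP(ct,2,True)[:,0].tolist())
E
python3 lev.py
```

```text
15.1667 D,y,z mm 7.8 -34.5 174.2 F 0.3 -0.1 -0.1 T [-0.02 -0.07 -0.05]
wrist3 bbox [348 210  47  40 935]
[[350, 211], [348, 236], [375, 249], [379, 225], [394, 229], [391, 225], [362, 212]]
scene3 bbox [298 229  17  17 202]
[[300, 230], [298, 236], [302, 245], [306, 245], [305, 241], [308, 244], [311, 240], [313, 242], [314, 233], [311, 230]]
wrist4 bbox [349 205  45  39 863]
[[351, 205], [349, 230], [375, 243], [378, 220], [382, 218], [393, 223], [368, 209]]
scene4 bbox [298 229  17  17 191]
[[309, 229], [300, 230], [298, 235], [304, 245], [314, 237], [314, 233]]
```

```bash
cat > fit.py <<'E'
from lev import *
pts={'3':[(350,211),(348,236),(379,225),(375,249)],'4':[(351,205),(349,230),(378.5,219.5),(375,243)]}
def run(Dp,nc,hn):
  for a in '34':
    h.cal['q']=dict(np.load(f'wrist{a}.npz'));P=pts[a]
    def f(q):
        th,yc,du,dv=q
        A=[W(Dp,yc,th,.052,nc,-.013),W(Dp,yc,th,.052,nc,.013),W(Dp,yc,th,.0195,hn,-.0105),W(Dp,yc,th,.0195,hn,.0105)]
        return np.r_[(proj('q',np.array(A))-P).ravel(),]
    r=least_squares(f,[.7,.002,0,0]);print(Dp,nc,hn,a,'th',r.x[0].round(3),'yc',(r.x[1]*1e3).round(1),'rms',np.sqrt(np.mean(r.fun**2)).round(2))
for Dp in(.112,.116,.120,.124):
  for nc,hn in((.002,.004),(.006,.006),(.006,.010)):run(Dp,nc,hn)
E
python3 fit.py
```

```text
0.112 0.002 0.004 3 th 0.405 yc 3.1 rms 1.95
0.112 0.002 0.004 4 th 0.368 yc 2.9 rms 2.01
0.112 0.006 0.006 3 th 0.319 yc 3.3 rms 2.29
0.112 0.006 0.006 4 th 0.282 yc 3.0 rms 2.36
0.112 0.006 0.01 3 th 0.301 yc 2.9 rms 4.28
0.112 0.006 0.01 4 th 0.263 yc 2.7 rms 4.38
0.116 0.002 0.004 3 th 0.533 yc 2.3 rms 0.7
0.116 0.002 0.004 4 th 0.491 yc 2.2 rms 0.65
0.116 0.006 0.006 3 th 0.445 yc 2.4 rms 0.83
0.116 0.006 0.006 4 th 0.404 yc 2.3 rms 0.86
0.116 0.006 0.01 3 th 0.43 yc 2.0 rms 2.45
0.116 0.006 0.01 4 th 0.388 yc 1.9 rms 2.59
0.12 0.002 0.004 3 th 0.673 yc 1.1 rms 1.91
0.12 0.002 0.004 4 th 0.626 yc 1.2 rms 1.66
0.12 0.006 0.006 3 th 0.584 yc 1.3 rms 1.58
0.12 0.006 0.006 4 th 0.538 yc 1.3 rms 1.34
0.12 0.006 0.01 3 th 0.569 yc 0.8 rms 0.82
0.12 0.006 0.01 4 th 0.522 yc 0.8 rms 0.83
0.124 0.002 0.004 3 th 0.821 yc -0.2 rms 3.96
0.124 0.002 0.004 4 th 0.771 yc -0.0 rms 3.6
0.124 0.006 0.006 3 th 0.731 yc -0.1 rms 3.6
0.124 0.006 0.006 4 th 0.681 yc 0.1 rms 3.24
0.124 0.006 0.01 3 th 0.709 yc -0.6 rms 2.34
0.124 0.006 0.01 4 th 0.66 yc -0.4 rms 1.87
```

The fits agree that the last in-and-down stroke turned the lever by about 0.04 rad and that it now stands near 0.45 rad. The linkage presses on the hub, so I'll stay as low as possible and always drag downward while pushing in.

>>> {"fn": "play_rows", "kwargs": {
  "motion": [
    {"fingers":-1,"translation":[0,2,2],"roll":0},
    {"fingers":-1,"translation":[0,3.8,5],"roll":0},
    {"fingers":-1,"translation":[0,3.8,9],"roll":0},
    {"fingers":-1,"translation":[0,3.8,12.5],"roll":0},
    {"fingers":-1,"translation":[0.6,3.8,14.8],"roll":0},
    {"fingers":-1,"translation":[1.3,3.8,15.2],"roll":0},
    {"fingers":-1,"translation":[2.0,3.8,15.2],"roll":0},
    {"fingers":-1,"translation":[2.2,3.8,15.4],"roll":0},
    {"fingers":-1,"translation":[2.3,3.8,15.7],"roll":0},
    {"fingers":-1,"translation":[2.4,3.8,16.0],"roll":0},
    {"fingers":-1,"translation":[2.5,3.8,16.3],"roll":0},
    {"fingers":-1,"translation":[2.55,3.8,16.6],"roll":0}
  ]
}}

```text
clock: 16.27
eef_pos: [0.6216, -0.0142, 0.0075]
tool_rot: [0.606, 0.796, 0.001, 0.004]
ft_force: [1.5, -9.3, 9.9]
grip_width: 0.0855
```

```bash
python3 o.py
```

```text
16.2667 D,y,z mm 31.5 4.3 7.5 F -9.4 -1.1 9.9 T [-0.78 -0.05  0.15]
```

>>> {"fn": "play_rows", "kwargs": {
  "motion": [
    {"fingers":-1,"translation":[0.15,-0.1,0.1],"roll":0},
    {"fingers":-1,"translation":[0.3,-0.2,0.2],"roll":0},
    {"fingers":-1,"translation":[0.3,-0.2,0.2],"roll":0}
  ]
}}

```text
clock: 16.52
eef_pos: [0.6215, -0.0147, 0.007]
tool_rot: [0.607, 0.795, 0.001, 0.008]
ft_force: [5.2, -12.3, 8.9]
grip_width: 0.0854
```

```bash
python3 o.py
```

```text
16.5167 D,y,z mm 31.0 4.1 7.0 F -13.3 1.8 8.9 T [-1.43 -0.56 -0.06]
```

>>> {"fn": "play_rows", "kwargs": {
  "motion": [
    {"fingers":-1,"translation":[-0.8,0.1,-0.2],"roll":0},
    {"fingers":-1,"translation":[-1.2,0.2,-0.1],"roll":0},
    {"fingers":-1,"translation":[-1.2,0.2,-0.1],"roll":0},
    {"fingers":-1,"translation":[-1.2,0.2,-0.1],"roll":0}
  ]
}}

```text
clock: 16.85
eef_pos: [0.6203, -0.0209, 0.0029]
tool_rot: [0.606, 0.796, -0.0, -0.001]
ft_force: [-1.2, -0.8, -0.1]
grip_width: 0.0852
```

```bash
python3 o.py
```

```text
16.85 D,y,z mm 25.4 1.2 2.9 F -0.5 -1.4 -0.1 T [ 0.01 -0.02  0.02]
```

>>> {"fn": "play_rows", "kwargs": {
  "motion": [
    {"fingers":-1,"translation":[0.3,0,0],"roll":0},
    {"fingers":-1,"translation":[0.6,0,0],"roll":0},
    {"fingers":-1,"translation":[0.9,0,0.1],"roll":0},
    {"fingers":-1,"translation":[1.1,0,0.2],"roll":0},
    {"fingers":-1,"translation":[1.1,0,0.2],"roll":0}
  ]
}}

```text
clock: 17.27
eef_pos: [0.6182, -0.0136, 0.0013]
tool_rot: [0.606, 0.795, -0.003, 0.003]
ft_force: [1.6, -10.7, -0.7]
grip_width: 0.0855
```

```bash
python3 o.py
```

```text
17.2667 D,y,z mm 33.0 1.2 1.3 F -10.7 -1.3 -0.7 T [-1.76 -0.26  0.11]
```

>>> {"fn": "play_rows", "kwargs": {
  "motion": [
    {"fingers":-1,"translation":[0.1,0,0],"roll":0},
    {"fingers":-1,"translation":[0.2,0,0],"roll":0},
    {"fingers":-1,"translation":[0.2,0,0],"roll":0}
  ]
}}

```text
clock: 17.52
eef_pos: [0.6181, -0.0114, 0.0014]
tool_rot: [0.606, 0.795, -0.002, 0.003]
ft_force: [1.8, -9.4, -0.4]
grip_width: 0.0853
```

```bash
python3 o.py
```

```text
17.5167 D,y,z mm 35.1 1.7 1.4 F -9.6 -0.7 -0.4 T [-1.64 -0.34 -0.04]
```

The lever now moves freely at about 10 N. Continuing in small increments and watching for the rise at the stop.

>>> {"fn": "play_rows", "kwargs": {
  "motion": [
    {"fingers":-1,"translation":[0.1,0,0],"roll":0},
    {"fingers":-1,"translation":[0.2,0,0],"roll":0},
    {"fingers":-1,"translation":[0.3,0,0],"roll":0},
    {"fingers":-1,"translation":[0.3,0,0],"roll":0}
  ]
}}

```text
clock: 17.85
eef_pos: [0.618, -0.0115, 0.0018]
tool_rot: [0.607, 0.795, -0.004, 0.005]
ft_force: [3.4, -19.1, 0.0]
grip_width: 0.0853
```

```bash
python3 o.py
```

```text
17.85 D,y,z mm 35.0 1.6 1.8 F -19.4 -1.8 0.0 T [-2.81 -0.5   0.  ]
```

>>> {"fn": "play_rows", "kwargs": {
  "motion": [
    {"fingers":-1,"translation":[0.1,0,0],"roll":0},
    {"fingers":-1,"translation":[0.2,0,0],"roll":0},
    {"fingers":-1,"translation":[0.2,0,0],"roll":0}
  ]
}}

```text
clock: 18.1
eef_pos: [0.6179, -0.0116, 0.002]
tool_rot: [0.608, 0.794, -0.005, 0.006]
ft_force: [3.4, -23.8, 1.6]
grip_width: 0.0853
```

```bash
python3 o.py
```

```text
18.1 D,y,z mm 35.0 1.5 2.0 F -23.8 -3.0 1.6 T [-3.68 -0.59  0.12]
```

The two torque readings separate two contacts. The lower one (finger on the lever end) moved at about 10 N, and a higher one then stopped hard near pivot height. I'm backing off and mapping the finger's own silhouette, which stays constant across the wrist images, to see what sticks out.

>>> {"fn": "play_rows", "kwargs": {
  "motion": [
    {"fingers":-1,"translation":[-0.8,0,0],"roll":0},
    {"fingers":-1,"translation":[-1.6,0,-0.2],"roll":0},
    {"fingers":-1,"translation":[-1.6,0,-0.2],"roll":0}
  ]
}}

```text
clock: 18.35
eef_pos: [0.6204, -0.0196, 0.0033]
tool_rot: [0.606, 0.796, 0.0, -0.0]
ft_force: [0.7, 0.4, -0.2]
grip_width: 0.0855
```

```bash
python3 o.py
python3 - <<'E'
import numpy as np,cv2
from workcell import bot
np.savez('wrist5.npz',**bot.camera('wrist'))
fr=[np.load(f'wrist{i}.npz')['pixels'].astype(float).mean(2) for i in('','2','3','4','5')]
s=np.stack(fr);m=(s.std(0)<9)&(s.mean(0)<110)
m=cv2.morphologyEx(m.astype('u1'),cv2.MORPH_OPEN,np.ones((3,3)))
n,lab,st,_=cv2.connectedComponentsWithStats(m)
for r in range(236,384,8):print(r,''.join('#' if m[r:r+4,c:c+4].mean()>.5 else '.' for c in range(336,512,4)))
E
```

```text
18.35 D,y,z mm 26.6 1.7 3.3 F 0.2 0.8 -0.2 T [-0.02 -0.01 -0.02]
236 ............................................
244 ............................................
252 .......#####................................
260 ......#######...............................
268 ......###########...........................
276 ......#############.........................
284 ......##############........................
292 ......################......................
300 .......#########...######...................
308 ........#####################...............
316 .........#####################.......#######
324 ..........##################################
332 ...........#################################
340 .........###################################
348 ........####################################
356 ......######################################
364 .....#######################################
372 ############################################
380 ###########################..###############
```

>>> {"fn": "play_rows", "kwargs": {
  "motion": [
    {"fingers":-1,"translation":[-1.8,0,-1],"roll":0},
    {"fingers":-1,"translation":[-1.8,-1,-4],"roll":0},
    {"fingers":-1,"translation":[-1.8,-2,-8],"roll":0},
    {"fingers":-1,"translation":[-1.8,-3,-12],"roll":0},
    {"fingers":-1,"translation":[-1.8,-3.8,-15.5],"roll":0},
    {"fingers":-1,"translation":[-1.8,-3.8,-16.6],"roll":0},
    {"fingers":-1,"translation":[-1.8,-3.8,-16.6],"roll":0},
    {"fingers":-1,"translation":[-1.8,-3.8,-16.6],"roll":0}
  ]
}}

```text
clock: 19.07
eef_pos: [0.5887, -0.0455, 0.1699]
tool_rot: [0.605, 0.796, 0.001, 0.001]
ft_force: [0.6, 0.8, -0.2]
grip_width: 0.0856
```

```bash
python3 o.py
python3 - <<'E'
from lev import *
from workcell import bot
import lev
for n in('wrist','scene'):np.savez(n+'6.npz',**bot.camera(n))
for n in('wrist3','wrist4','wrist6'):
    c,m=fit(n,n);cs,_=cv2.findContours(m.astype('u1'),cv2.RETR_EXTERNAL,cv2.CHAIN_APPROX_NONE)
    ct=max(cs,key=cv2.contourArea);print(cv2.approxPolyDP(ct,1.5,True)[:,0].tolist())
for n in('scene3','scene4','scene6'):
    c=dict(np.load(n+'.npz'));m=mask(c['pixels']);m[:,:255]=0;m[:,288:]=0;m[:180]=0;m[235:]=0
    y,x=np.where(m);print(n,len(x),x.min(),x.max(),y.min(),y.max(),x.mean().round(1),y.mean().round(1))
    cs,_=cv2.findContours(m.astype('u1'),cv2.RETR_EXTERNAL,cv2.CHAIN_APPROX_NONE);ct=max(cs,key=cv2.contourArea);print(cv2.approxPolyDP(ct,1.2,True)[:,0].tolist())
E
```

```text
19.0667 D,y,z mm 10.1 -35.7 169.9 F 0.6 0.8 -0.2 T [-0.02  0.03 -0.04]
wrist3 bbox [348 210  47  40 935]
[[350, 211], [348, 236], [356, 238], [375, 249], [379, 225], [382, 224], [394, 229], [391, 225], [387, 225], [362, 212]]
wrist4 bbox [349 205  45  39 863]
[[351, 205], [349, 230], [359, 233], [375, 243], [378, 220], [382, 218], [393, 223], [389, 219], [368, 209]]
wrist6 bbox [368 207  21  38 479]
[[370, 207], [368, 232], [381, 244], [383, 223], [385, 221], [388, 222], [388, 218], [380, 210]]
scene3 122 265 276 203 217 270.4 209.7
[[267, 203], [265, 214], [273, 217], [276, 204], [274, 205]]
scene4 117 265 276 198 216 270.5 209.5
[[267, 203], [265, 214], [273, 216], [276, 204], [274, 205]]
scene6 63 268 277 202 213 272.5 207.5
[[268, 202], [270, 206], [268, 210], [276, 213], [275, 210], [277, 206], [275, 205], [277, 204], [273, 204], [271, 207], [271, 203]]
```

Run:
```python
from lev import *
pts={'3':[(350,211),(348,236),(379,225),(375,249)],'4':[(351,205),(349,230),(378.5,219.5),(375,243)],'6':[(370,207),(368,232),(383,222.5),(381,244)]}
def f(q):
    Dp,yc,nc,hn=q[:4];o=[]
    for a,th in zip('346',q[4:]):
        h.cal['q']=dict(np.load(f'wrist{a}.npz'))
        A=[W(Dp,yc,th,.052,nc,-.013),W(Dp,yc,th,.052,nc,.013),W(Dp,yc,th,.0195,hn,-.0105),W(Dp,yc,th,.0195,hn,.0105)]
        o.append((proj('q',np.array(A))-pts[a]).ravel())
    return np.r_[np.concatenate(o),(nc-.005)/.002,(hn-.006)/.003]
r=least_squares(f,[.118,.002,.005,.006,.6,.55,.3]);print((r.x).round(4),np.sqrt(np.mean(r.fun**2)))
J=r.jac;print(np.sqrt(np.diag(np.linalg.inv(J.T@J))).round(4))
for d in(.112,.115,.118,.121):
    g=lambda q:f(np.r_[d,q]);s=least_squares(g,r.x[1:]);print(d,s.x.round(3),s.cost.round(2))
```

```text
[0.1164 0.0023 0.0052 0.0051 0.4793 0.4364 0.0181] 0.682427782227112
[0.0015 0.0004 0.0019 0.0014 0.0604 0.0591 0.0494]
0.112 [ 0.003  0.006  0.002  0.353  0.315 -0.075] 9.19
0.115 [ 0.003  0.005  0.004  0.439  0.398 -0.01 ] 6.46
0.118 [0.002 0.005 0.007 0.52  0.476 0.046] 6.68
0.121 [0.001 0.007 0.01  0.575 0.529 0.077] 12.75
```

The fit over three views puts the lever at 0.02 ± 0.05 rad, which is home. It agrees with the sharp force rise with no motion at D = 35.0 mm. The gripper is well clear with no contact force, so I'm handing in.

Run:
```python
from workcell import bot
import numpy as np,cv2
from h import *
a=dict(np.load('scene.npz'))['pixels'];b=np.load('scene6.npz')['pixels']
for nm,(x,y,w,hh) in{'reel':(208,206,32,36),'jar':(295,228,24,30),'driver':(214,240,30,60)}.items():
    g=lambda i:cv2.cvtColor(np.ascontiguousarray(i[y:y+hh,x:x+w]),cv2.COLOR_RGB2GRAY).astype(np.float32)
    print(nm,np.round(cv2.phaseCorrelate(g(a),g(b)),2).tolist() if False else cv2.phaseCorrelate(g(a),g(b)))
print(bot.job_done())
```

```text
reel ((0.5611372470102403, 0.04386852091300497), 0.7604126114812162)
jar ((-0.1343495979784386, -0.1378032239436653), 0.9750062174267239)
driver ((0.010131435498959007, -0.03703281239515732), 0.9842719793319702)
the job is handed in; nothing more can be done
None
```

The latch is closed and the job is handed in, but several pushes went over the 20 N lever limit. I swung the bail over the keeper hook at about 1 N. I then pressed the lever down in steps with the back of the open near finger, because the gripper's body would otherwise have hit the fixture.

**Last checks**
- **Lever:** fitting the wrist images puts it at 0.02 ± 0.05 rad from home. It moved at about 10 N, then stopped without further travel while the force climbed to 19 N and 24 N.
- **Bail:** the crossbar was in the hook, between lip and back plate. That view was taken at roughly 0.5 rad of lever angle, so I did not see it again once the lever was home.
- **Lid:** I did not measure its final angle. I take it to be drawn down because the lever is on its stop.
- **Neighbours:** jar and driver show no image shift (under 0.2 px). The reel shows 0.56 px with a weaker match; I recorded no contact with it, and changed shadow could explain it.
- **Clearance:** the gripper was clear of everything, with contact force near zero. The clock read about 19 s of the allowed 48 s.

**What went wrong**
- **Too much force:** while finding a workable contact, the tool force peaked at about 38 N (34 N of it upward). Other pushes reached about 24 to 25 N, including the last one at the stop. I can't say how much of that went into the lever, so it may have been strained.
- **Contact point:** the final push was probably made partly with the finger's outer linkage rather than only the fingertip.

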